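# Close and lock the dryer lint box

## Task

Close the dryer's lint box: slide the white cover with the orange tab fully home against its end stop, then turn the brass wing nut clockwise, in short arcs since the two water pipes are in the way, until it clamps the cover firmly. Finger-tight only, about 0.3 N m of turning torque: do not overtighten it, do not lean on the pipes, and leave the things around where they stand.

Things in the scene. Friction and masses are not known exactly. Their poses are not given: they have to be found in the camera images.
- lintbox: Lint box fixed on the counter: metal box 270 x 150 mm, top 46 mm above the counter, floor plate 310 x 250 mm. Origin on the counter under the nut's stud. x axis: the way the cover closes; y axis: to the hot pipe. Side guides (tops at 66 mm) hold the cover straight; the end stop's face is at x = +90 mm, its top at 66 mm.
- cover: White loose sliding cover, 180 (x) x 110 x 6 mm, about 0.5 kg, on a soft gasket (underside 52 mm up) that gives 0 to 3 mm under the nut, unseen, before a firm ledge, slotted round the stud. Origin: centre of its underside; axes as the box's. Fully home when its +x edge meets the end stop (origin at x = 0 of the box); it starts 20 to 45 mm short. Sliding takes 2 to 4 N.
- tab (a point): Point on the orange tab that stands up near the cover's -x end: tab 10 mm thick (x), 60 mm wide (y), top 38 mm above the cover's underside. The point is in the tab's middle, 10 mm below its top edge, 83 mm behind the cover's origin.
- wingnut: Brass wing nut: clockwise from above screws it down, 1.25 mm per rad. Flange 28 mm wide, hub 22 mm wide up to z 14, wings above: an upright slab 50 mm long (x), 10 thick (y), z 10 to 44 mm, with an 8 mm notch in the middle above z 26. Origin: centre of the flange's underside, z up. Starts loose 1.5 to 2.1 mm above the cover, at any angle. It stays where it is left.
- wings (a point): Grip point in the wings, on the axis, 10 mm below their top; axes as the nut's. Grip across the thickness or the span. Loose it turns with 0.03 N m, on the soft gasket up to 0.1; then firm, it climbs 0.1 N m in about 0.12 rad; 0.3 N m clamps well (about 45 N), twice that overtightens. A light grip (12 N on the thickness, 8 N on the span) gives way at about 0.3 N m.
- hot_pipe: Fixed upright copper pipe with a red sleeve, 24 mm diameter (28 mm at its collars), top 198 mm above the counter, axis 88 mm from the nut's axis on the box's +y side. Origin: on its axis, 8 mm above the counter.
- cold_pipe: The same with a blue sleeve, 88 mm from the nut's axis on the box's -y side.
- detergent: Bystander: blue bottle, 72 mm diameter, 170 mm high, loose. Origin: centre of its underside.
- spray: Bystander: red bottle, 54 mm diameter, 160 mm high, loose. Origin: centre of its underside.
- pegtray: Bystander: open green tray 120 x 90 x 40 mm, loose. Origin: centre of its underside.
There are look-alikes about, which are no part of the job. What is shaped like the cover but blue or purple is not meant.

How it is judged:
By the outcome, as a careful person would: the job done as asked, in the order asked, and still so for the second after the job is handed in, with the robot touching nothing.
It also fails if it takes over 72 s, if anything falls off the work surface, if the arm or the gripper's body presses on something with over 40 N, if the wrist force passes 120 N, or if a joint passes its speed limit or range.

## Robot

A 6-joint arm with a two-finger parallel gripper is mounted at the origin on the work surface. World frame = base frame: x ahead of the robot, y to its left, z up, the work surface at z = 0. Lengths are in m, angles in degrees, forces in N, time in s.
With the tool pointing down it reaches from about 0.325 to 0.85 m from the base axis. Payload 15.5 kg.
Tool frame: the origin (TCP) lies at the very end of the fingers, on their centre line; the grasp point (between the pads) lies arm.grip_depth behind it (arm.grip_depth is the distance from the TCP to the grasp point, in m); z points along the fingers, y is the line along which they close (so a half turn about z gives the same grasp; the last joint's range is limited). The gripper opens to 91 mm and grips with 3 to 60 N. Pads are 32 mm wide; open, the fingers measure 118 mm over their backs; the gripper's body (76 mm by 178 mm) begins 60 mm behind the grasp point.
Start: joints at [57.783, 28.281, 77.091, -0, 74.628, -5.472], TCP at [0.281, 0.558, 0.214] pointing down, gripper open.
Joint ranges: [-166.48, 166.48], [-47.26, 123.95], [12.59, 153.08], [-70.14, 250.14], [6.76, 159.57], [-176.63, 176.63]. Speed limits (degrees/s): [108.29, 108.29, 147.25, 172.46, 172.46, 172.46].

## Interface

Orientations are given as a 3x3 rotation matrix whose columns are the frame's x, y, z axes.
In Python, from rig import arm gives the robot as it stands. Calls block until the motion is done:
- arm.move_to(position, orientation): joint-space move of the TCP to a pose.
- arm.move_l(position, orientation=None, feed=0.15): straight line of the TCP; orientation=None keeps the orientation; feed is the mean speed in m/s.
- arm.move_joints(angles): joint-space move.
- arm.grip(opening): finger opening in m; the grip force is fixed at half the most; returns when the fingers have stopped.
- arm.sleep(seconds).
- arm.solve_ik(position, orientation): joint angles nearest the present ones, or None.
- arm.snapshot(name): name is "scene" or "top" or "wrist"; returns the picture (400x640x3 uint8, red, green, blue); there is no depth.
- arm.get_calibration(name): a dict with "intrinsics" (3x3 intrinsics, pixels), "k1" (the pictures are not rectified: a ray, as slopes to the right and down, at radius r is drawn at 1 + k1 r^2 times it, then the intrinsics apply), "cam_to_world" (4x4, takes a point from camera to world coordinates). Camera axes: x right, y down, z forward; pixel columns grow to the right and rows downward; lengths in m; the calibration is good to about 2 mm. A picture is of the moment at which its call begins: read the wrist's pose just before it. get_calibration takes no time and is no camera call; for the wrist camera it gives the pose at the moment of the call.
A pose or a line that the arm cannot do raises arm.Unreachable and nothing moves.
- arm.sign_off(): hands the job in; it is judged then, once.
Readings, each from a call of its own:
- arm.current_t(): time.
- arm.current_joint_positions(): joint angles.
- arm.current_dq(): joint speeds.
- arm.current_tau(): joint torques, N m.
- arm.current_ee_pos(): TCP position.
- arm.current_tool_rot(): TCP orientation.
- arm.current_force(): force on the tool from outside, world axes, zero at the start.
- arm.current_torque(): the same for the moment, N m.
- arm.current_width(): finger opening in m.
- arm.current_grasp_force(): force on a finger pad.
Only numpy, scipy, OpenCV 4.12 (cv2) and the standard library are available. Lean on these libraries where they do the work, as an engineer would, in place of code of your own. Each camera call takes 0.05 s, during which the arm holds its last target. There are 200 camera calls.

## Working session

There is one attempt and no reset: what is moved stays moved. The work goes in short steps, each a Python script; the robot and the scene stay as the last script left them, time stands still between calls to the robot, and variables do not carry over. Pictures are saved under pics/ and viewed, at most 10 in all, crops included, and the job is handed in when it is done.

```bash
mkdir -p pics; ls; python3 - <<'E'
from rig import arm
import cv2,numpy as np
ims=[]
for n in ("scene","top"):
    im=arm.snapshot(n)[:,:,::-1]; cv2.imwrite(f"pics/{n}0.png",im)
    c=arm.get_calibration(n); print(n,c)
print(arm.grip_depth,arm.current_t(),arm.current_tool_rot())
E
```

```text
pics
scene {'intrinsics': array([[462.37712314,   0.        , 317.03533479],
       [  0.        , 462.37712314, 200.13862085],
       [  0.        ,   0.        ,   1.        ]]), 'k1': 0.00217600605928909, 'cam_to_world': array([[ 0.34136221,  0.70848634, -0.6176722 ,  1.27812298],
       [ 0.93983095, -0.26690634,  0.21325758, -0.23782689],
       [-0.01377054, -0.65330553, -0.75696913,  1.07668575],
       [ 0.        ,  0.        ,  0.        ,  1.        ]])}
top {'intrinsics': array([[443.57846984,   0.        , 315.71804872],
       [  0.        , 443.57846984, 194.2527291 ],
       [  0.        ,   0.        ,   1.        ]]), 'k1': -0.006545988665749286, 'cam_to_world': array([[ 0.01440413, -0.99691335,  0.07717708,  0.41554157],
       [-0.99977895, -0.01554174, -0.01415996,  0.05912191],
       [ 0.01531572, -0.07695606, -0.99691684,  1.29115334],
       [ 0.        ,  0.        ,  0.        ,  1.        ]])}
0.0188 0.1 [[-8.93003874e-01  4.50048621e-01 -5.65785735e-04]
 [ 4.50048967e-01  8.93003407e-01 -9.18268795e-04]
 [ 9.19829839e-05 -1.07464888e-03 -9.99999418e-01]]
```

View pics/scene0.png

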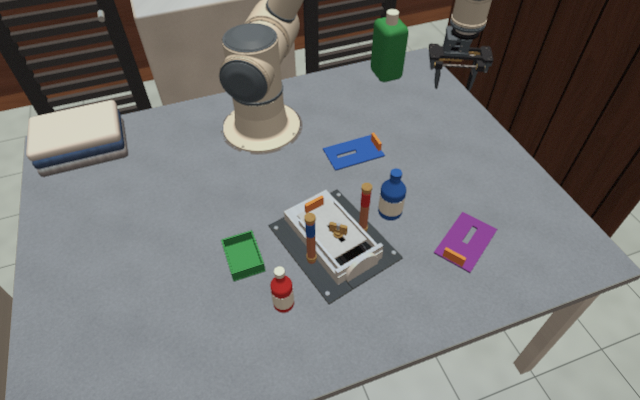

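View pics/top0.png

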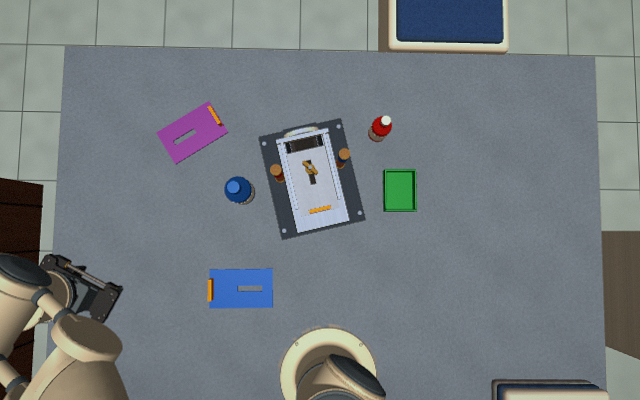

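White assembly at top (318,185), with tab at (320,209) and nut at (310,170). The look-alikes are the blue plate (240,288) and the purple plate (190,133). I choose the white cover with the orange tab, which sits on the box between the pipes (277,172) and (344,157). Next I take two close wrist views.

```bash
cat > h.py <<'E'
from rig import arm
import numpy as np, cv2
def ray(c,px):
    K=c["intrinsics"]; d=(np.array(px,float)-K[:2,2])/K[0,0]; u=d.copy()
    for _ in range(10): u=d/(1+c["k1"]*(u@u))
    T=c["cam_to_world"]; v=T[:3,:3]@np.r_[u,1]; return T[:3,3],v/np.linalg.norm(v)
def atz(c,px,z):
    o,v=ray(c,px); return o+v*(z-o[2])/v[2]
def tri(obs):
    A=0;b=0
    for c,p in obs:
        o,v=ray(c,p); P=np.eye(3)-np.outer(v,v); A=A+P; b=b+P@o
    x=np.linalg.solve(A,b)
    return x,[np.linalg.norm((np.eye(3)-np.outer(v,v))@(x-o)) for o,v in (ray(c,p) for c,p in obs)]
def R(yaw):  # tool down, tool y along world yaw (deg)
    a=np.radians(yaw); y=np.array([np.cos(a),np.sin(a),0]); z=np.array([0,0,-1.]); return np.c_[np.cross(y,z),y,z]
E
python3 - <<'E'
from h import *
t=arm.get_calibration("top")
for n,p,z in [("nut",(310,170),.1),("tab",(320,209),.09),("hot",(277,170),.2),("cold",(344,155),.2)]: print(n,atz(t,p,z))
w=arm.get_calibration("wrist"); Rt=arm.current_tool_rot()
print(Rt.T@(w["cam_to_world"][:3,3]-arm.current_ee_pos()), Rt.T@w["cam_to_world"][:3,:3]); print(w["intrinsics"][0],w["k1"])
h=atz(t,(277,170),.2)-atz(t,(344,155),.2); yb=np.degrees(np.arctan2(h[1],h[0])); print("box yaw",yb-90)
# box x yaw candidates; check both tool yaws reachable
n=atz(t,(310,170),.1)
for k in range(-180,180,30):
    q=arm.solve_ik(np.r_[n[:2],.08],R(yb-90+k)); print(k,None if q is None else np.round(q))
E
```

```text
nut [0.57329597 0.0586156  0.1       ]
tab [0.46863504 0.02988082 0.09      ]
hot [0.55871306 0.14030952 0.2       ]
cold [ 0.59901696 -0.02530621  0.2       ]
[ 0.069005   -0.00065668 -0.1703481 ] [[-1.96589428e-04 -9.69915326e-01 -2.43442440e-01]
 [ 9.99999869e-01 -7.57884061e-05 -5.05585902e-04]
 [ 4.71925400e-04 -2.43442508e-01  9.69915214e-01]]
[347.40090094   0.         317.96499902] -0.007806521399213707
box yaw 13.677512039727816
-180 [ -0.  34.  92.  -0.  54. 166.]
-150 [ -0.  34.  92.  -0.  54. 136.]
-120 [ -0.  34.  92.  -0.  54. 106.]
-90 [-0. 34. 92. -0. 54. 76.]
-60 [-0. 34. 92. -0. 54. 46.]
-30 [-0. 34. 92. -0. 54. 16.]
0 [ -0.  34.  92.  -0.  54. -14.]
30 [ -0.  34.  92.  -0.  54. -44.]
60 [ -0.  34.  92.  -0.  54. -74.]
90 [  -0.   34.   92.   -0.   54. -104.]
120 [  -0.   34.   92.   -0.   54. -134.]
150 [  -0.   34.   92.   -0.   54. -164.]
```

```bash
python3 - <<'E'
from h import *
import pickle
p=arm.current_ee_pos(); b=13.7; u=np.array([np.cos(np.radians(b)),np.sin(np.radians(b)),0])
n=np.array([.573,.0586,.27])
arm.move_l([p[0],p[1],.32],feed=.3)
cs=[]
for i,d in enumerate((-.09,.02)):
    arm.move_to(n+u*d,R(b)); arm.sleep(.2)
    c=arm.get_calibration("wrist"); im=arm.snapshot("wrist")[:,:,::-1]; cs.append(c); cv2.imwrite(f"pics/w{i}.png",im)
pickle.dump(cs,open("cs.pkl","wb")); print(arm.current_t(),arm.current_force(),arm.current_torque())
E
```

```text
3.6417 [-0.69685298 -0.4489356  -0.37399858] [-0.00197506  0.07260377 -0.03560292]
```

View pics/w0.png

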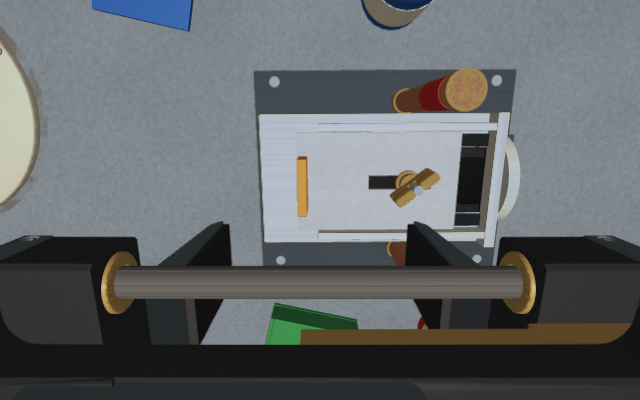

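View pics/w1.png

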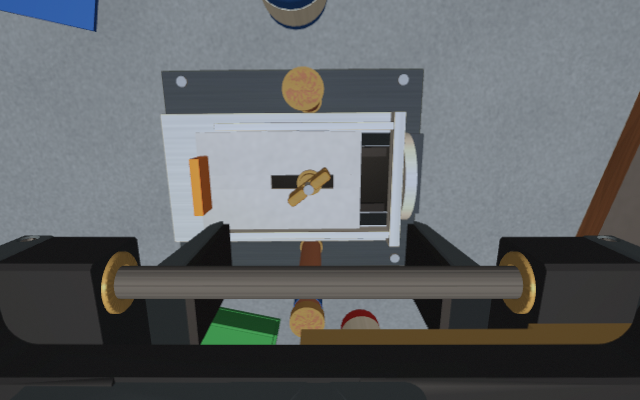

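Both views show the white cover with its orange tab at w0 (302,186) and w1 (201,186). The nut is at (415,187) and (309,186), its wings tilted about 35-40° in the image, with the notch screw end at its centre. There is a gap before the end stop. I take one close crop for precise pixels.

```bash
python3 - <<'E'
import cv2,numpy as np
a=cv2.imread("pics/w0.png")[145:225,285:455]; b=cv2.imread("pics/w1.png")[145:225,180:350]
o=np.vstack([cv2.resize(x,None,fx=3.5,fy=3.5,interpolation=cv2.INTER_CUBIC) for x in (a,b)])
cv2.imwrite("pics/crop.png",o)
E
```

```text
(no output)
```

View pics/crop.png

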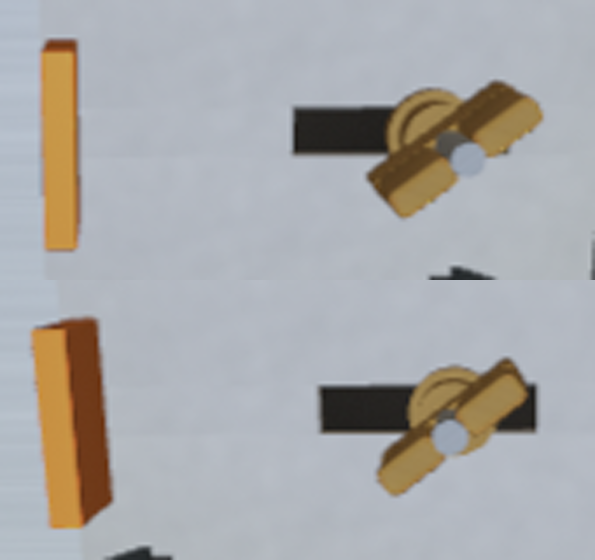

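```bash
python3 - <<'E'
from h import *
import pickle
cs=pickle.load(open("cs.pkl","rb"))
f=lambda a,b:[(cs[0],(285+a[0]/3.5,145+a[1]/3.5)),(cs[1],(180+b[0]/3.5,145+(b[1]-280)/3.5))]
P={}
for n,o in dict(ne=f((529,105),(516,382)),sw=f((396,204),(388,487)),tab=f((61,150),(58,428)),
  tabN=f((61,50),(50,329)),tabS=f((61,250),(66,527)),
  hot=[(cs[0],(466,89)),(cs[1],(303,88))],b1=[(cs[0],(274.5,82)),(cs[1],(181,82))],b2=[(cs[0],(497,80)),(cs[1],(403.5,79.5))]).items():
    P[n],e=tri(o); print(n,P[n].round(4),np.round(e,4))
y=lambda a,b:np.degrees(np.arctan2(*(P[b]-P[a])[1::-1]))
print("nut",(P['ne']+P['sw'])/2,y('sw','ne'),np.linalg.norm(P['ne']-P['sw']),"tabyaw",y('tabS','tabN')-90,"box",y('b1','b2'))
cold=atz(cs[1],(307,320),.2); print(cold,(cold+P['hot'])/2, y('tab','ne'), np.degrees(np.arctan2(*(P['hot']-cold)[1::-1]))-90)
E
```

```text
ne [0.5965 0.0786 0.0952] [0.0001 0.0001]
sw [0.5675 0.0412 0.0978] [0.0007 0.0007]
tab [0.4692 0.0327 0.0898] [0.0001 0.0001]
tabN [0.4626 0.0612 0.0902] [0.0001 0.0001]
tabS [0.4761 0.0031 0.0895] [0.0002 0.0002]
hot [0.5601 0.146  0.1962] [0. 0.]
b1 [0.4093 0.1315 0.0138] [0.0001 0.0001]
b2 [0.6607 0.1956 0.0125] [0.0001 0.0001]
nut [0.58196743 0.0598765  0.09651192] 52.18564629153881 0.047408790624098925 tabyaw 13.0890249778286 box 14.295638892624883
[ 0.60227481 -0.02090979  0.2       ] [0.58120416 0.06256771 0.1980809 ] 19.807977084239393 14.166188298973879
```

```bash
python3 - <<'E'
from h import *
b=14.2; u=np.array([np.cos(np.radians(b)),np.sin(np.radians(b)),0])
tab=np.array([.4692,.0327,0]); s=tab-.031*u
arm.grip(0.0)
arm.move_to(s+[0,0,.16],R(b)); arm.move_l(s+[0,0,.072],feed=.15)
arm.sleep(.1); f0=arm.current_force(); z=np.array([0,0,.072])
log=[]
arm.move_l(s+z+.036*u,feed=.08)
d=.036
while d<.062:
    d+=.001; arm.move_l(s+z+d*u,feed=.02); f=-(arm.current_force()-f0)@u; log.append((round(d*1000),round(f,1)))
    if f>14: break
print(log,arm.current_ee_pos(),arm.current_t(),arm.current_torque())
e=arm.current_ee_pos(); print("implied axis",e+u*(.0135+.005+.083))
arm.move_l(s+z+(d-.012)*u,feed=.1); arm.move_l(s+(d-.012)*u+[0,0,.17],feed=.2)
print(arm.current_force(),arm.current_t())
E
```

```text
[(37, np.float64(-0.9)), (38, np.float64(0.2)), (39, np.float64(4.6)), (40, np.float64(4.9)), (41, np.float64(3.1)), (42, np.float64(3.7)), (43, np.float64(2.7)), (44, np.float64(2.7)), (45, np.float64(2.1)), (46, np.float64(2.1)), (47, np.float64(1.9)), (48, np.float64(2.4)), (49, np.float64(1.6)), (50, np.float64(6.2)), (51, np.float64(11.3)), (52, np.float64(16.5))] [0.48688982 0.03740423 0.07163793] 11.2333 [-1.46358991  2.65207715 -0.06073933]
implied axis [0.58528853 0.06230293 0.07163793]
[-0.11348317 -0.23020904 -0.97992457] 12.1417
```

```bash
python3 - <<'E'
from h import *
import pickle
b=14.2; u=np.array([np.cos(np.radians(b)),np.sin(np.radians(b)),0]); n=np.array([.582,.0615,.225])
arm.grip(.09)
cs=[];o=[]
for i,d in enumerate((-.06,.04)):
    arm.move_to(n+u*d,R(b)); arm.sleep(.2)
    c=arm.get_calibration("wrist"); im=arm.snapshot("wrist")[:,:,::-1]; cs.append(c); cv2.imwrite(f"pics/v{i}.png",im)
    T=np.linalg.inv(c["cam_to_world"]); q=T@np.r_[n[:2],.1,1]; K=c["intrinsics"]; p=K[:2,2]+K[0,0]*q[:2]/q[2]; x,y=np.round(p).astype(int); print(p,x-130,y-50)
    x0=max(0,x-130); o.append(cv2.resize(im[y-50:y+50,x0:x0+260],(780,300),interpolation=cv2.INTER_CUBIC)); print(x0)
cv2.imwrite("pics/crop2.png",np.vstack(o)); pickle.dump(cs,open("cs2.pkl","wb")); print(arm.current_t())
E
```

```text
[389.80525888 199.53425654] 260 150
260
[274.55386448 198.93911767] 145 149
145
14.8917
```

View pics/crop2.png

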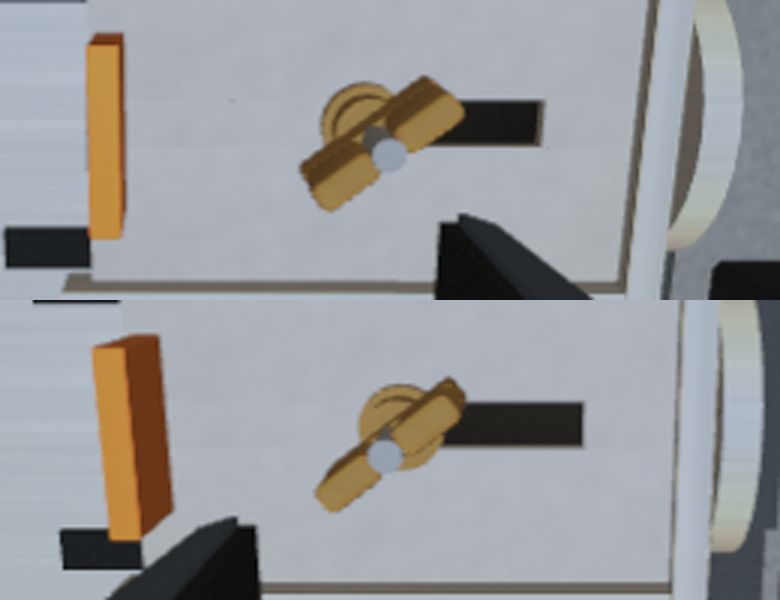

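The cover now sits flush against the end stop (v0 edge at about x=625, v1 about x=678). The nut's axis is within 1 mm of (0.582, 0.0615) and its wings lie at about 52.5° yaw. I start with a span grip, then turn clockwise.

```bash
cat >> h.py <<'E'
B=14.2; Z0=.078; PHI0=52.5
def zt(phi): return Z0-.00125*np.radians(PHI0-phi)
def rd(k=4):
    a=[]
    for _ in range(k): arm.sleep(.02); a.append(np.r_[arm.current_force(),arm.current_torque()])
    return np.mean(a,0)
def turn(n,off,a,b,step,t0,lim):
    """nut yaw a->b (decreasing), tool y = nut yaw+off; stop when torque change > lim"""
    phi=a; out=[]
    while phi>b+1e-6:
        phi=max(b,phi-step); q=arm.solve_ik(np.r_[n,zt(phi)],R(phi+off)); arm.move_joints(q)
        r=rd(); out.append((round(phi,1),round(r[5]-t0,3),*np.round(r[:3],1)))
        if abs(r[5]-t0)>lim: break
    for o in out: print(*o)
    return phi
E
python3 - <<'E'
from h import *
n=np.array([.582,.0615]); p=PHI0
arm.move_to(np.r_[n,.225],R(p)); arm.move_l(np.r_[n,Z0],feed=.15)
r0=rd(); print("pre",r0.round(3))
arm.grip(.03); print(arm.current_width(),arm.current_grasp_force(),arm.current_t())
for _ in range(2):
    r=rd(); d=(r-r0)[:2]/5000; print(r.round(3),d); n=n+np.clip(d,-.002,.002); arm.move_l(np.r_[n,Z0],feed=.02)
print(rd().round(3),n)
e=turn(n,0,p,p-40,20,r0[5],.12); print(arm.current_t())
E
```

```text
pre [ 0.122 -0.028 -0.152  0.002  0.005  0.023]
0.04962484147094836 30.000291019678116 17.5
[-2.301 -3.185  3.334 -0.584  0.364 -0.01 ] [-0.00048448 -0.00063143]
[ 1.255  3.493  1.486  0.755 -0.287 -0.015] [0.00022671 0.00070417]
[-0.265 -2.852  2.876 -0.511 -0.033 -0.031] [0.58174222 0.06157273]
32.5 -0.031 2.0 -2.6 2.2
12.5 -0.033 4.6 -2.1 1.0
19.2167
```

```bash
python3 - <<'E'
from h import *
n=np.array([.58174,.06157])
e=turn(n,0,12.5,-30.5,8.6,.023,.17); print(e,arm.current_t(),arm.current_tool_rot()[:,1],arm.current_ee_pos())
E
```

```text
3.9 -0.03 5.3 -2.0 -0.1
-4.7 -0.051 5.5 -2.7 -0.1
-13.3 -0.061 6.1 -2.7 -0.6
-21.9 -0.049 6.4 -3.3 0.1
-30.5 -0.058 7.0 -3.5 -0.2
-30.5 20.925 [ 0.86368512 -0.50402899  0.00167126] [0.58267267 0.06134308 0.07639328]
```

```bash
python3 - <<'E'
from h import *
n=np.array([.5829,.0610]); p=-30.5
a=rd(); arm.grip(.09); b=rd(); print("release",a.round(3),b.round(3))
z=zt(p); arm.move_to(np.r_[n,z],R(p+90)); r0=rd(); print(r0.round(3))
arm.grip(.0); print(arm.current_width(),arm.current_grasp_force()); r=rd(); print("grip",r.round(3),arm.current_t())
d=(r-r0)[:2]/5000; n=n+np.clip(d,-.001,.001)*.6; arm.move_l(np.r_[n,z],feed=.02); print(rd().round(3),n)
e=turn(n,90,p,p-42,7,r0[5],.16); print(e,arm.current_t(),arm.current_ee_pos())
E
```

```text
release [ 7.047 -3.405  0.138 -0.871 -1.359 -0.057] [-0.219 -0.235  0.05  -0.104  0.101 -0.005]
[ 0.144  0.113  0.212 -0.021 -0.002  0.004]
0.009733553840071987 29.999957755208015
grip [-1.765 -4.672  1.46  -0.886  0.285 -0.027] 24.6
[-0.049  0.346  0.791  0.101  0.092 -0.008] [0.58267086 0.06042585]
-37.5 -0.066 -0.6 0.2 1.4
-44.5 -0.065 -0.9 -0.3 3.2
-51.5 -0.113 -1.9 -0.3 4.8
-58.5 -0.106 -2.5 -0.5 7.0
-65.5 -0.145 -3.4 -1.2 9.0
-72.5 -0.194 -3.9 -0.8 10.8
-72.5 26.8167 [0.58254497 0.06032418 0.07570626]
```

```bash
python3 - <<'E'
from h import *
c=arm.get_calibration("wrist"); im=arm.snapshot("wrist")[:,:,::-1]
T=np.linalg.inv(c["cam_to_world"]); q=T@np.r_[.5827,.0605,.1,1]; K=c["intrinsics"]; p=K[:2,2]+K[0,0]*q[:2]/q[2]; print(p)
x,y=np.round(p).astype(int); y0=max(0,y-80);cv2.imwrite("pics/g.png",cv2.resize(im[y0:y0+160,x-120:x+120],None,fx=3,fy=3,interpolation=cv2.INTER_CUBIC)); print(arm.current_t())
E
```

```text
[320.32661551 272.83078201]
26.8667
```

View pics/g.png

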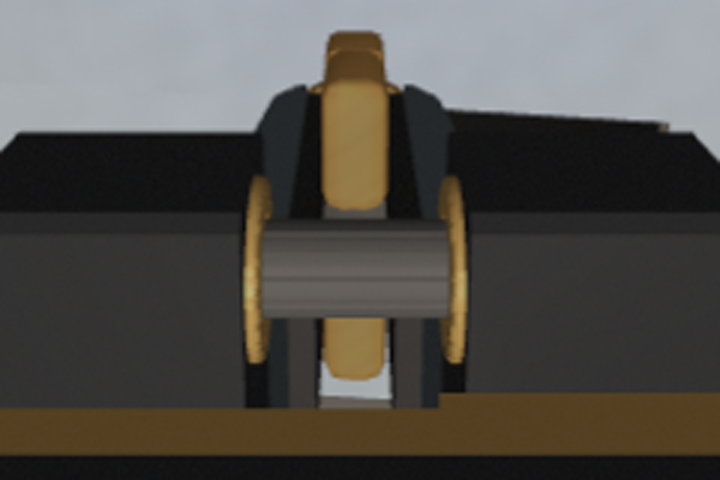

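The pads hold the wings squarely and the nut follows. I continue in small steps, nulling the vertical force and watching the torque.

```bash
cat >> h.py <<'E'
def turn2(n,off,a,b,step,t0,lim,zc=0.):
    phi=a
    while phi>b+1e-6:
        phi=max(b,phi-step); arm.move_joints(arm.solve_ik(np.r_[n,zt(phi)+zc],R(phi+off)))
        r=rd(5); print(round(phi,1),round(r[5]-t0,3),r[:3].round(1),round(zc*1e3,2))
        zc+=np.clip((r[2]-1)/20000,-.0003,.0003)
        if abs(r[5]-t0)>lim: break
    return phi,zc
E
python3 - <<'E'
from h import *
n=np.array([.58267,.06043])
print(turn2(n,90,-72.5,-120.5,4,.004,.27,.0006),arm.current_t(),arm.current_width())
E
```

```text
-76.5 -0.138 [-2.7 -1.4  3.5] 0.6
-80.5 -0.132 [-3.1 -2.8  2. ] 0.72
-84.5 -0.13 [-4.2 -3.5  2.3] 0.77
-88.5 -0.069 [-4.2 -3.2  2. ] 0.84
-92.5 -0.15 [-3.7 -3.   2.5] 0.89
-96.5 -0.132 [-4.4 -2.9  2.3] 0.96
-100.5 -0.15 [-4.9 -3.4  2.8] 1.03
-104.5 -0.128 [-4.4 -3.3  2.9] 1.12
-108.5 -0.129 [-4.6 -3.3  2.3] 1.21
-112.5 -0.11 [-4.9 -2.7  2.1] 1.28
-116.5 -0.114 [-4.7 -2.9  2.8] 1.33
-120.5 -0.105 [-4.6 -2.9  2.1] 1.42
(-120.5, np.float64(0.0014766440233532462)) 30.8667 0.009989948842712383
```

```bash
python3 - <<'E'
from h import *
n=np.array([.58267,.0608]); p=-120.5; zc=.0005
a=rd(); arm.grip(.09); b=rd(); print("release",a.round(3),b.round(3))
arm.move_to(np.r_[n,zt(p)+zc],R(p+180)); r0=rd(8); print(r0.round(3))
arm.grip(.03); print(arm.current_width(),arm.current_grasp_force()); r=rd(); print("grip",r.round(3),arm.current_t())
n=n+np.clip((r-r0)[:2]/5000,-.001,.001)*.6; arm.move_l(np.r_[n,zt(p)+zc],feed=.02); print(rd().round(3),n)
print(turn2(n,180,p,-210,4,r0[5],.24,zc),arm.current_t(),arm.current_width())
E
```

```text
release [-4.759 -2.816  2.234 -0.631  0.999 -0.104] [ 0.105 -0.149 -0.3   -0.09   0.133 -0.002]
[-0.179  0.17   0.005  0.003  0.004 -0.001]
0.049701179721993984 30.000062584877014
grip [-0.435 -1.819  1.395 -0.305  0.12   0.084] 34.6
[-0.268  0.73   1.022  0.168  0.087  0.107] [0.58263928 0.06056127]
-124.5 -0.193 [-1.1  0.6  3.3] 0.5
-128.5 -0.128 [-1.6  0.9  2.8] 0.62
-132.5 -0.145 [-1.6  1.3  1.9] 0.71
-136.5 -0.158 [-1.6  1.3  2.7] 0.76
-140.5 -0.145 [-1.3  1.   2.7] 0.84
-144.5 -0.092 [-2.   0.9  2.2] 0.92
-148.5 -0.214 [-1.6  0.5  1.6] 0.99
-152.5 -0.243 [-2.7 -0.1  2.4] 1.02
(-152.5, np.float64(0.001088247643669901)) 37.5833 0.049434522000086016
```

```bash
python3 - <<'E'
from h import *
n=np.array([.58264,.06056]); zc=.0011
print(rd(15)[5]); phi=-152.5
for _ in range(4):
    phi-=2.; arm.move_joints(arm.solve_ik(np.r_[n,zt(phi)+zc],R(phi+180))); r=rd(12); print(phi,r.round(3))
    if abs(r[5])>.29: break
print(arm.current_t())
E
```

```text
-0.17165859963749747
-154.5 [-2.309 -0.322  1.259 -0.154  0.584  0.03 ]
-156.5 [-3.064e+00 -2.030e-01  1.379e+00 -2.210e-01  6.950e-01 -3.000e-03]
-158.5 [-3.77  -0.41   2.059 -0.263  0.815  0.043]
-160.5 [-4.443 -0.733  3.614 -0.305  0.977 -0.064]
39.6333
```

```bash
python3 - <<'E'
from h import *
n=np.array([.58264,.06056]); zc=.0011; phi=-160.5
yaw=lambda:np.degrees(np.arctan2(*arm.current_tool_rot()[1::-1,1]))
def ser(k): 
    o=[]
    for _ in range(k): arm.sleep(.01); o.append((round(arm.current_torque()[2],2),round(yaw()-180,2),round(arm.current_tau()[5],2)))
    return o
print(yaw(),arm.current_width(),arm.current_grasp_force()); print(ser(8))
phi-=3; arm.move_joints(arm.solve_ik(np.r_[n,zt(phi)+zc],R(phi+180))); print(ser(25)); print(arm.current_t())
E
```

```text
19.529073989015927 0.049647469192934904 30.000657364726067
[(np.float64(-0.06), np.float64(-160.47), np.float64(-0.07)), (np.float64(-0.07), np.float64(-160.47), np.float64(-0.07)), (np.float64(-0.1), np.float64(-160.47), np.float64(-0.07)), (np.float64(-0.08), np.float64(-160.47), np.float64(-0.07)), (np.float64(-0.07), np.float64(-160.47), np.float64(-0.07)), (np.float64(-0.07), np.float64(-160.48), np.float64(-0.07)), (np.float64(-0.03), np.float64(-160.48), np.float64(-0.06)), (np.float64(-0.08), np.float64(-160.48), np.float64(-0.06))]
[(np.float64(-0.05), np.float64(-163.49), np.float64(0.36)), (np.float64(-0.05), np.float64(-163.49), np.float64(0.28)), (np.float64(-0.05), np.float64(-163.49), np.float64(0.22)), (np.float64(-0.04), np.float64(-163.48), np.float64(0.16)), (np.float64(-0.11), np.float64(-163.48), np.float64(0.12)), (np.float64(-0.04), np.float64(-163.48), np.float64(0.09)), (np.float64(-0.04), np.float64(-163.48), np.float64(0.06)), (np.float64(-0.09), np.float64(-163.48), np.float64(0.03)), (np.float64(-0.06), np.float64(-163.48), np.float64(0.02)), (np.float64(
[... 265 characters left out ...]
.48), np.float64(-0.03)), (np.float64(-0.07), np.float64(-163.48), np.float64(-0.04)), (np.float64(-0.04), np.float64(-163.48), np.float64(-0.04)), (np.float64(-0.09), np.float64(-163.47), np.float64(-0.04)), (np.float64(-0.08), np.float64(-163.48), np.float64(-0.05)), (np.float64(-0.04), np.float64(-163.47), np.float64(-0.05)), (np.float64(0.0), np.float64(-163.47), np.float64(-0.05)), (np.float64(-0.06), np.float64(-163.47), np.float64(-0.05)), (np.float64(-0.0), np.float64(-163.48), np.float64(-0.05)), (np.float64(-0.03), np.float64(-163.47), np.float64(-0.05)), (np.float64(-0.0), np.float64(-163.48), np.float64(-0.05)), (np.float64(-0.03), np.float64(-163.47), np.float64(-0.05))]
40.1583
```

```bash
python3 - <<'E'
from h import *
q=np.array(arm.current_joint_positions()); print(q,arm.current_t())
yaw=lambda:np.degrees(np.arctan2(*arm.current_tool_rot()[1::-1,1]))
o=[]
for _ in range(12):
    q[5]+=.12; arm.move_joints(q); o.append((round(arm.current_torque()[2],2),round(arm.current_tau()[5],2),round(yaw(),2)))
print(*o,sep="\n"); print(arm.current_t())
E
```

```text
[ 9.51554483e-02  3.46859375e+01  9.10624444e+01 -3.64217234e-04
  5.42571831e+01 -1.64303303e+01] 40.1583
(np.float64(0.01), np.float64(0.06), np.float64(16.42))
(np.float64(0.13), np.float64(0.14), np.float64(16.29))
(np.float64(0.18), np.float64(0.2), np.float64(16.16))
(np.float64(0.27), np.float64(0.26), np.float64(16.05))
(np.float64(0.33), np.float64(0.33), np.float64(15.93))
(np.float64(0.39), np.float64(0.39), np.float64(15.82))
(np.float64(0.41), np.float64(0.42), np.float64(15.69))
(np.float64(0.21), np.float64(0.23), np.float64(15.57))
(np.float64(0.3), np.float64(0.3), np.float64(15.45))
(np.float64(0.36), np.float64(0.36), np.float64(15.33))
(np.float64(0.22), np.float64(0.27), np.float64(15.21))
(np.float64(0.33), np.float64(0.33), np.float64(15.09))
43.1583
```

The micro-steps give a clean reading: the nut slips at 0.3-0.4 N m, so it is finger-tight. I release, retreat and check.

```bash
python3 - <<'E'
from h import *
arm.grip(.09); p=arm.current_ee_pos(); arm.move_l([p[0],p[1],.24],feed=.15)
b=B; u=np.array([np.cos(np.radians(b)),np.sin(np.radians(b)),0])
arm.move_to(np.array([.582,.0615,.25])-.03*u,R(b)); arm.sleep(.3)
cv2.imwrite("pics/end.png",arm.snapshot("wrist")[:,:,::-1])
q=arm.current_ee_pos(); arm.move_l([.45,.03,.36],feed=.2)
cv2.imwrite("pics/endtop.png",cv2.resize(arm.snapshot("scene")[100:340,180:540,::-1],None,fx=2,fy=2)); print(arm.current_t(),arm.current_force())
E
```

```text
46.7417 [ 0.96062677 -0.07567734 -0.28830644]
```

View pics/end.png

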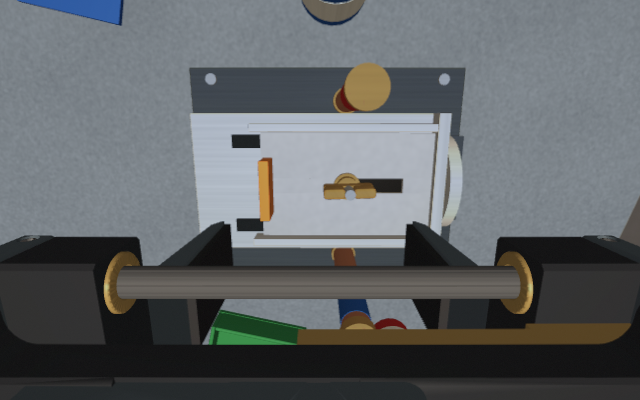

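View pics/endtop.png

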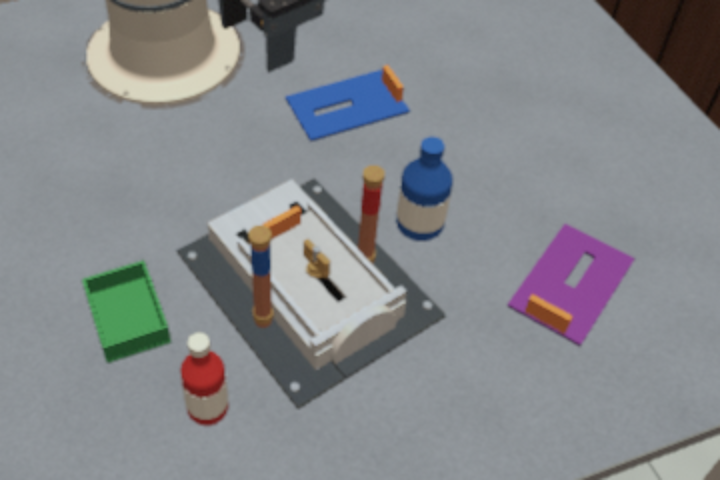

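The wings at (350,191) now lie along the box axis, about 15° yaw, so the nut followed the whole turn. The cover's edge meets the end stop at (435,185), and the bottles and tray stand where they were.

```bash
python3 -c "
from rig import arm
print(arm.sign_off())"
```

```text
the job is handed in; nothing more can be done
None
```

The lint box is closed and handed in at about 47 s: the cover is fully home against its end stop, and the wing nut slipped at 0.3–0.4 N m on the last small steps, slightly above the 0.3 N m asked and well below overtightening.

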